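# Fit the thermometer that matches the heating block's pocket

### The job

Lower the depth rod into the thermometer pocket in the middle of the heating block, let it rest on the bottom for a moment to learn the depth, and put it back in the stand. Then fit the one thermometer that suits: set it gently on the bottom of the pocket, its black immersion ring level with the block's top face, and never let go of one that does not fit. Leave the other two in their places and don't knock over the flask or beaker.

Things in the scene. Friction and masses are not known exactly. Their poses are not given: they have to be found in the camera images.
- heater: dry-block heater, fixed, yaw varies: white casing 148 x 132 mm, 92 mm high, knob on its -x face; in it an aluminium block, top face 105 mm above the worktop, with the thermometer pocket in the very middle and 4 vial wells (27 mm wide) at x +-36, y +-29 mm; each holds a capped vial that stands 18 mm above the face. Origin: centre of the underside, on the worktop; z up
- pocket_mouth (a point): centre of the mouth of the thermometer pocket, level with the aluminium block's top face, 105 mm above the worktop; z up. The pocket is a round upright blind hole 16 mm wide with a rigid flat floor. Its depth is not known beforehand: 50, 70 or 90 mm
- stand: wooden two-deck stand, fixed, 170 x 180 mm, upper deck's top 70 mm high, end panels 80 mm high at -y and +y. Four places at x +-42, y +-42 mm, things swap places: a 13.5 mm hole through the upper deck (10 mm thick), below it a 13 mm socket, 10 mm deep, floor 10 mm above the worktop, where tips rest. Origin: centre of the underside, on the worktop; z up
- depth_rod: depth rod, upright in the stand: steel, 12 mm thick, round-nosed tip, ring marks every 10 mm from the tip, black knurled knob (30 mm wide, 22 mm high) on top. Tip to knob underside 125 mm, 150 mm over all. About 0.12 kg. Origin: end of the tip, on the axis; z up the rod
- depth_rod_knob (a point): middle of the depth rod's knob, 136 mm above its tip: where to grip
- thermo_short: the shortest dial thermometer, upright: steel stem 12 mm thick, round-nosed tip, steel head (40 mm wide, 16 mm high) with white dial on top. Black immersion ring, only a mark, 50 mm above the tip; head's underside 45 mm above the ring; 111 mm tall. About 0.12 kg. Origin: end of the tip; z up the stem
- thermo_short_ring (a point): centre of its black immersion ring, on the stem's axis, 50 mm above the tip
- thermo_short_head (a point): middle of its dial head, 103 mm above the tip: where to grip
- thermo_mid: the middle-length dial thermometer, upright: steel stem 12 mm thick, round-nosed tip, steel head (40 mm wide, 16 mm high) with white dial on top. Black immersion ring, only a mark, 70 mm above the tip; head's underside 45 mm above the ring; 131 mm tall. About 0.12 kg. Origin: end of the tip; z up the stem
- thermo_mid_ring (a point): centre of its black immersion ring, on the stem's axis, 70 mm above the tip
- thermo_mid_head (a point): middle of its dial head, 123 mm above the tip: where to grip
- thermo_long: the longest dial thermometer, upright: steel stem 12 mm thick, round-nosed tip, steel head (40 mm wide, 16 mm high) with white dial on top. Black immersion ring, only a mark, 90 mm above the tip; head's underside 45 mm above the ring; 151 mm tall. About 0.12 kg. Origin: end of the tip; z up the stem
- thermo_long_ring (a point): centre of its black immersion ring, on the stem's axis, 90 mm above the tip
- thermo_long_head (a point): middle of its dial head, 143 mm above the tip: where to grip
- flask: conical glass flask with a red stopper, 75 mm wide, 114 mm high, loose bystander. Origin: centre of its underside
- beaker: small glass beaker, 60 mm wide, 70 mm high, loose bystander. Origin: centre of its underside
There are look-alikes about, which are no part of the job. What is shaped like the thermo_short but green is not meant.

How it is judged:
On the way, in this order (a step that is already met when the one before it is completed fails the run):
1. the depth rod rests on the bottom of the pocket (horizontal distance between depth_rod and pocket_mouth below 0.006 m and z of depth_rod in the frame of pocket_mouth below -0.045 m and (z of depth_rod in the frame of pocket_mouth between -0.054 and -0.047 m or z of depth_rod in the frame of pocket_mouth between -0.074 and -0.067 m or z of depth_rod in the frame of pocket_mouth between -0.094 and -0.087 m) and linear speed of depth_rod below 0.008 m/s), for 0.15 s.
2. the depth rod stands released in a place of the stand again (angle between depth_rod's own z axis and vertical below 0.15 rad and z of depth_rod in the frame of stand below 0.02 m and x of depth_rod in the frame of stand between -0.055 and 0.055 m and y of depth_rod in the frame of stand between -0.055 and 0.055 m and contact force between the fingers and depth_rod below 0.1 N and linear speed of depth_rod below 0.02 m/s), for 0.2 s.
At the end, for the whole second after the job is handed in: Thermometer in pocket, released, at rest: ring within 4 mm of the block's face, tip within 6 mm of the axis, tilt under 0.12 rad; the other two upright, moved under 20 mm; rod back in the stand, released, tilt under 0.15 rad, tip under 20 mm high; flask and beaker upright (0.2 rad) (all of step 2 and ((horizontal distance between thermo_short and pocket_mouth below 0.006 m and z of thermo_short in the frame of pocket_mouth below -0.04 m and z of thermo_short_ring in the frame of pocket_mouth between -0.004 and 0.004 m and angle between thermo_short's own z axis and vertical below 0.12 rad and linear speed of thermo_short below 0.02 m/s and contact force between the fingers and thermo_short below 0.1 N and distance of each of thermo_mid, thermo_long from where it was at the start of the episode below 0.02 m and angle between each of thermo_mid, thermo_long's own z axis and vertical below 0.15 rad) or (horizontal distance between thermo_mid and pocket_mouth below 0.006 m and z of thermo_mid in the frame of pocket_mouth below -0.04 m and z of thermo_mid_ring in the frame of pocket_mouth between -0.004 and 0.004 m and angle between thermo_mid's own z axis and vertical below 0.12 rad and linear speed of thermo_mid below 0.02 m/s and contact force between the fingers and thermo_mid below 0.1 N and distance of each of thermo_short, thermo_long from where it was at the start of the episode below 0.02 m and angle between each of thermo_short, thermo_long's own z axis and vertical below 0.15 rad) or (horizontal distance between thermo_long and pocket_mouth below 0.006 m and z of thermo_long in the frame of pocket_mouth below -0.04 m and z of thermo_long_ring in the frame of pocket_mouth between -0.004 and 0.004 m and angle between thermo_long's own z axis and vertical below 0.12 rad and linear speed of thermo_long below 0.02 m/s and contact force between the fingers and thermo_long below 0.1 N and distance of each of thermo_short, thermo_mid from where it was at the start of the episode below 0.02 m and angle between each of thermo_short, thermo_mid's own z axis and vertical below 0.15 rad)) and angle between each of flask, beaker's own z axis and vertical below 0.2 rad); the robot touches nothing.
It fails at once if a thermometer is let go of in the pocket while its immersion ring is more than 10 mm above or below the block's face (wrong one, or dropped) ((horizontal distance between thermo_short and pocket_mouth below 0.006 m and z of thermo_short in the frame of pocket_mouth below -0.02 m and contact force between the fingers and thermo_short below 0.05 N and (z of thermo_short_ring in the frame of pocket_mouth above 0.01 m or z of thermo_short_ring in the frame of pocket_mouth below -0.01 m)) or (horizontal distance between thermo_mid and pocket_mouth below 0.006 m and z of thermo_mid in the frame of pocket_mouth below -0.02 m and contact force between the fingers and thermo_mid below 0.05 N and (z of thermo_mid_ring in the frame of pocket_mouth above 0.01 m or z of thermo_mid_ring in the frame of pocket_mouth below -0.01 m)) or (horizontal distance between thermo_long and pocket_mouth below 0.006 m and z of thermo_long in the frame of pocket_mouth below -0.02 m and contact force between the fingers and thermo_long below 0.05 N and (z of thermo_long_ring in the frame of pocket_mouth above 0.01 m or z of thermo_long_ring in the frame of pocket_mouth below -0.01 m))).
It fails at once if the flask or the beaker is knocked over (angle between any of flask, beaker's own z axis and vertical above 0.5 rad).
It also fails if it takes over 64 s, if anything falls off the work surface, if the arm or the gripper's body presses on something with over 40 N, if the wrist force passes 120 N, or if a joint passes its speed limit or range.

### The arm

A 7-joint arm with a two-finger parallel gripper is mounted at the origin on a cart in front of the work surface, level with it; the furniture and walls round the work are solid. World frame = base frame: x ahead of the robot, y to its left, z up, the work surface at z = 0. Lengths are in m, angles in rad, forces in N, time in s.
With the tool pointing down it reaches from about 0.425 to 0.95 m from the base axis. Payload 4.7 kg.
Tool frame: the origin (TCP) lies on the centre line of the jaws, within the pads' length; the fingertips stand robot.nose_length ahead of it and the grasp point (between the pads) lies 8 mm behind it (robot.nose_length is the distance from the TCP to the fingertips, in m); z points along the fingers, x is the direction in which the jaws open and shut, and the axes are right-handed (so a half turn about z gives the same grasp; the last joint's range is limited). The gripper opens to 85 mm and grips with 20 to 120 N. Pads are 22 mm wide; open, the fingers measure 114 mm over their backs; the gripper's body (76 mm by 85 mm) begins 54 mm behind the grasp point. The pads swing forward as they close: fully open they stand 13 mm farther back than shut.
Start: joints at [1.072, 0.469, -0.049, 1.532, 0.024, 1.141, -0.082], TCP at [0.306, -0.602, 0.242] pointing down, gripper open.
Joint ranges: [-2.59, 2.59], [-0.33, 1.99], [-1.39, 1.29], [0.1, 2.45], [-1.04, 4.18], [0.21, 1.99], [-2.66, 2.66]. Speed limits (rad/s): [2.57, 2.57, 3.14, 3.14, 3.14, 3.14, 3.14].

### API

Orientations are given as [roll, pitch, yaw] about the fixed x, y, z axes, in that order (R = Rz(yaw) Ry(pitch) Rx(roll)).
In Python, from plant import robot gives the robot as it stands. Calls block until the motion is done:
- robot.goto(position, orientation): joint-space move of the TCP to a pose.
- robot.move_straight(position, vel=0.15, attitude=None, contact_N=None): straight line of the TCP; attitude=None keeps the orientation; vel is the mean speed in m/s. With contact_N (N) it stops when the force on the tool has changed by that much, and returns True; else False.
- robot.move_joints(angles): joint-space move.
- robot.grip(opening, strength=None): opening from 0.0 (shut) to 1.0 (fully open); strength is the grip in N (None keeps the last); returns when the fingers have stopped.
- robot.sleep(seconds).
- robot.inverse_kinematics(position, orientation): joint angles nearest the present ones, or None.
- robot.sense(): the state.
- robot.grab_frame(name): name is "scene" or "top"; returns a dict with "image" (420x560x3 uint8, red, green, blue), "range_z" (420x560 float32, m along the optical axis (not along the pixel's ray), 0 where there is no reading), "fx", "fy", "cx", "cy" (pixels), "dist_coeffs" ([k1, k2, p1, p2, k3] as OpenCV has them; the pictures are not rectified), "R" (3x3) and "t" (3): a world point X has camera coordinates R X + t. Camera axes: x right, y down, z forward; pixel columns grow to the right and rows downward; lengths in m; the calibration is good to about 2 mm. A picture is of the moment at which its call begins.
A pose or a line that the arm cannot do raises robot.IKError and nothing moves.
- robot.close_job(): hands the job in, once; it reports no verdict.
The state is a dict: "t": time; "joint_pos": joint angles; "joint_velocities": joint speeds; "effort": joint torques, N m; "tcp_pos": TCP position; "tcp_rot": TCP orientation; "wrist_force": force on the tool from outside, world axes, zero at the start; "torque": the same for the moment, N m; "opening": opening from 0.0 (shut) to 1.0 (fully open).
Only numpy, scipy, OpenCV 4.12 (cv2) and the standard library are available. Lean on these libraries where they do the work, as an engineer would, in place of code of your own. Each camera call takes 0.05 s, during which the arm holds its last target.

## Working session

There is one attempt and no reset: what is moved stays moved. The work goes in short steps, each a Python script; the robot and the scene stay as the last script left them, time stands still between calls to the robot, and variables do not carry over. Pictures are saved under pics/ and viewed, and the job is handed in when it is done.

```bash
ls; mkdir -p pics
python3 - <<'E'
from plant import robot
import numpy as np,cv2,pickle
s=robot.sense();print({k:np.round(v,3) for k,v in s.items()},robot.nose_length)
for n in("scene","top"):
    f=robot.grab_frame(n);pickle.dump(f,open(f"pics/{n}0.pkl","wb"))
    cv2.imwrite(f"pics/{n}0.png",f["image"][:,:,::-1])
    print(n,f["fx"],f["fy"],f["cx"],f["cy"],f["dist_coeffs"],f["R"],f["t"])
E
```

```text
pics
{'t': np.float64(0.0), 'joint_pos': array([ 1.072,  0.469, -0.049,  1.534,  0.024,  1.141, -0.082]), 'joint_velocities': array([ 0.   , -0.001, -0.002,  0.   ,  0.001,  0.   ,  0.   ]), 'effort': array([ 2.0000e-03, -5.1031e+01, -4.6000e-02, -2.3772e+01,  1.1000e-02,
        7.0000e-03, -0.0000e+00]), 'tcp_pos': array([ 0.305, -0.601,  0.241]), 'tcp_rot': array([ 3.142e+00,  2.000e-03, -1.101e+00]), 'wrist_force': array([ 0.776, -0.335,  0.208]), 'torque': array([ 0.003,  0.03 , -0.017]), 'opening': np.float64(1.003)} 0.011
scene 502.7940057396413 502.7940057396413 286.5688787854956 208.22945849096624 [0.04752805 0.         0.         0.         0.        ] [[ 0.47776087 -0.87837165 -0.01441519]
 [-0.63649846 -0.33479911 -0.69482319]
 [ 0.60548679  0.34113458 -0.71903612]] [-0.50407851  0.3349259   0.93460051]
top 431.62204054818477 431.62204054818477 284.6027184630853 210.660916558543 [0.00203496 0.         0.         0.         0.        ] [[ 0.02215795 -0.99975113 -0.00259079]
 [-0.99463965 -0.02178272 -0.10108159]
 [ 0.101       0.00481667 -0.99487477]] [-0.2701921   0.54206068  1.19206402]
```

View pics/scene0.png

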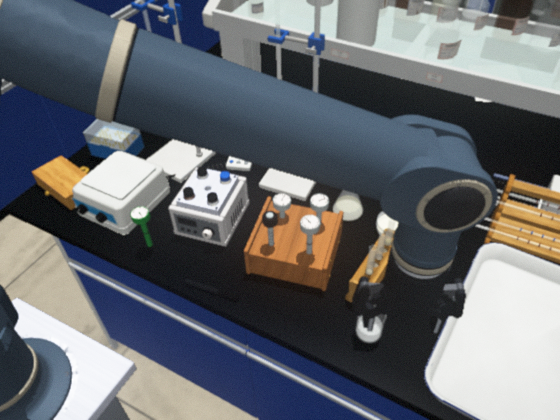

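View pics/top0.png

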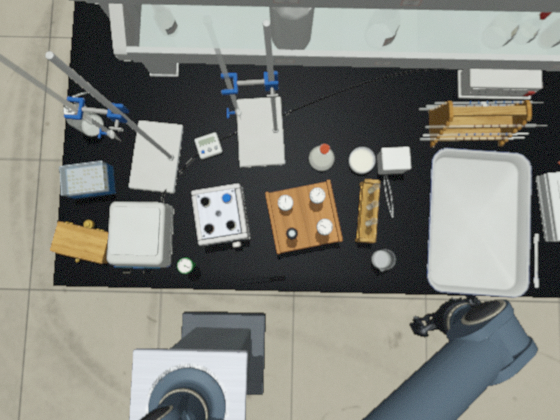

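```bash
cat > h.py <<'E'
import numpy as np,cv2,pickle
def load(n): return pickle.load(open(f"pics/{n}.pkl","rb"))
def Kd(f): return np.array([[f["fx"],0,f["cx"]],[0,f["fy"],f["cy"]],[0,0,1.]]),np.array(f["dist_coeffs"],float)
def ray(f,u,v):
    K,d=Kd(f);p=cv2.undistortPoints(np.array([[[u,v]]],float),K,d)[0,0];return np.array([p[0],p[1],1.])
def atdepth(f,u,v,z): return f["R"].T@(ray(f,u,v)*z-f["t"])
def cloud(f):
    K,d=Kd(f);H,W=f["range_z"].shape
    g=np.stack(np.meshgrid(np.arange(W),np.arange(H)),-1).reshape(-1,1,2).astype(float)
    p=cv2.undistortPoints(g,K,d)[:,0];z=f["range_z"].reshape(-1,1)
    return ((np.c_[p,np.ones(len(p))]*z-f["t"])@f["R"]).reshape(H,W,3)
def atheight(f,u,v,h):
    r=f["R"].T@ray(f,u,v);c=-f["R"].T@f["t"];return c+r*(h-c[2])/r[2]
def proj(f,X):
    K,d=Kd(f);rv=cv2.Rodrigues(f["R"])[0];return cv2.projectPoints(np.array(X,float).reshape(-1,1,3),rv,f["t"],K,d)[0][:,0]
E
python3 - <<'E'
from h import *
f=load("top0");C=cloud(f)
cv2.imwrite("pics/topcrop0.png",cv2.resize(f["image"][170:285,160:350,::-1],None,fx=4,fy=4,interpolation=cv2.INTER_CUBIC))
s=load("scene0")
cv2.imwrite("pics/scenecrop0.png",cv2.resize(s["image"][150:300,160:350,::-1],None,fx=4,fy=4,interpolation=cv2.INTER_CUBIC))
z=C[...,2]
for n,u,v in[("A",285,203),("B",317,195),("rod",292,234),("D",325,227),("green",186,266),("heatmid",219,212),("flask",324,150),("beak?",362,160),("beak?2",384,260),("v",210,198)]:
    a=C[v-12:v+13,u-12:u+13].reshape(-1,3);ok=(a[:,2]>-.05)&(a[:,2]<.3);a=a[ok];m=a[:,2].max()
    b=a[a[:,2]>m-.008]
    print(n,np.round(m,4),len(b),np.round(b.mean(0),4),np.round(np.ptp(b,0),3),"c",np.round(C[v,u],4))
E
```

```text
A 0.1285 117 [ 0.5618 -0.2597  0.1226] [0.037 0.037 0.008] c [ 0.5584 -0.2592  0.1216]
B 0.1461 174 [ 0.579  -0.3407  0.1414] [0.037 0.036 0.008] c [ 0.5784 -0.341   0.1421]
rod 0.1626 95 [ 0.4795 -0.2768  0.1575] [0.028 0.028 0.008] c [ 0.4762 -0.2787  0.1581]
D 0.1663 178 [ 0.497  -0.3589  0.1618] [0.038 0.038 0.008] c [ 0.4953 -0.3607  0.1621]
green 0.1164 164 [ 0.392  -0.0013  0.1112] [0.036 0.039 0.008] c [ 0.3893 -0.0056  0.11  ]
heatmid 0.1285 39 [ 0.5266 -0.0963  0.1233] [0.064 0.066 0.008] c [ 0.5367 -0.0784  0.0615]
flask 0.119 73 [ 0.7072 -0.3602  0.1141] [0.026 0.027 0.008] c [ 0.7039 -0.3599  0.1123]
beak? 0.0376 301 [ 0.6986 -0.475   0.0318] [0.068 0.069 0.008] c [ 0.6981 -0.476   0.0274]
beak?2 0.0741 51 [ 0.4139 -0.5337  0.0695] [0.057 0.052 0.008] c [ 0.4156 -0.5375  0.0316]
v 0.1275 65 [ 0.5602 -0.0506  0.1229] [0.027 0.057 0.008] c [ 0.5689 -0.0606  0.1085]
```

View pics/topcrop0.png

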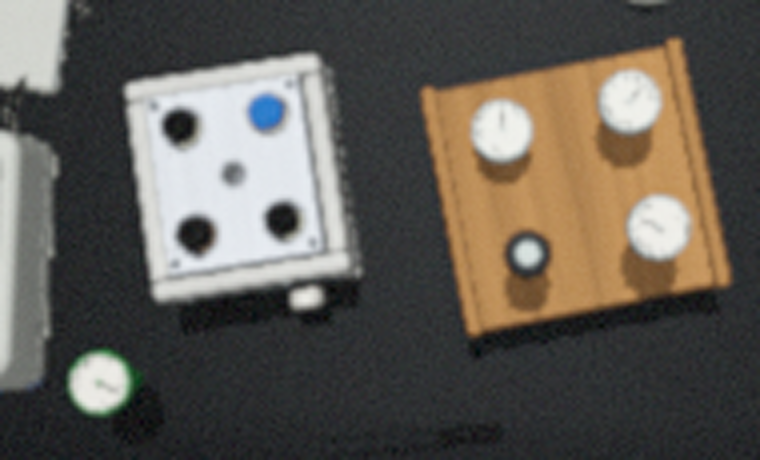

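View pics/scenecrop0.png

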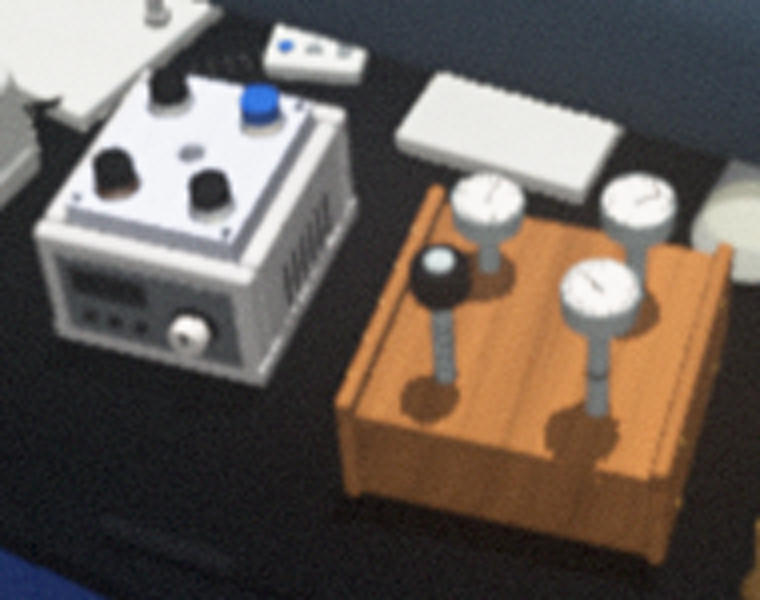

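Run:
```python
from h import *
from scipy.optimize import least_squares
f=load("top0");s=load("scene0")
# dial discs: segment top-surface points by height, fit image ellipse centre
P={}
for n,u,v,h in[("short",285,203,.121),("mid",317,195,.141),("rod",292,234,.160),("long",325,227,.161),("green",186,266,.111)]:
    C=cloud(f);m=np.zeros(f["range_z"].shape,np.uint8)
    m[v-14:v+15,u-14:u+15]=(C[v-14:v+15,u-14:u+15,2]>h-.012)
    c,_=cv2.findContours(m,0,1);c=max(c,key=cv2.contourArea);(x,y),r=cv2.minEnclosingCircle(c)
    M=cv2.moments(m,True);mx,my=M['m10']/M['m00'],M['m01']/M['m00']
    P[n]=atheight(f,mx,my,h-.004);print(n,np.round([x,y,r,mx,my],2),np.round(P[n],4))
names=["short","mid","rod","long"];L=np.array([[42,42],[42,-42],[-42,42],[-42,-42]])/1e3
def tr(p):
    c,s_=np.cos(p[2]),np.sin(p[2]);return L@np.array([[c,s_],[-s_,c]])+p[:2]
A=np.array([P[n][:2] for n in names])
r=least_squares(lambda p:(tr(p)-A).ravel(),[A[:,0].mean(),A[:,1].mean(),.2]);print("stand",r.x,np.round(1e3*(tr(r.x)-A),1))
# vials
V=[]
C=cloud(f);m=((C[...,2]>.114)&(C[...,2]<.14)).astype(np.uint8);m[:,:180]=0;m[:,260:]=0;m[:180]=0;m[250:]=0
n,l,st,ce=cv2.connectedComponentsWithStats(m)
for i in range(1,n):
    if st[i,4]>15: V.append(atheight(f,*ce[i],.121));print("vial",ce[i],st[i,4],np.round(V[-1],4))
V=np.array(V);print("vial mean",V.mean(0))
for nm,g,box in(("top",f,(208,228,203,223)),("scene",s,(199,216,181,195))):
    a,b,c,d=box;im=cv2.cvtColor(g["image"],cv2.COLOR_RGB2GRAY)[c:d,a:b].astype(float)
    w=np.clip(np.median(im)-25-im,0,None)
    n,l,st,ce=cv2.connectedComponentsWithStats((w>0).astype(np.uint8))
    i=1+np.argmax(st[1:,4]);w*=(l==i)
    yy,xx=np.mgrid[c:d,a:b];u,v=(w*xx).sum()/w.sum(),(w*yy).sum()/w.sum()
    print(nm,"hole",u,v,st[i],np.round(atheight(g,u,v,.105),4))
```

```text
short [284.8  202.24   7.76 284.97 202.31] [ 0.5608 -0.2591  0.117 ]
mid [316.82 194.86   7.82 316.84 194.97] [ 0.5792 -0.3409  0.137 ]
rod [290.93 232.4    6.61 291.15 232.98] [ 0.4788 -0.2765  0.156 ]
long [324.06 226.31   7.97 324.12 226.39] [ 0.4971 -0.359   0.157 ]
green [185.   265.     8.06 184.72 264.93] [ 0.3919 -0.0014  0.107 ]
stand [ 0.52898285 -0.30886417  0.21640808] [[ 0.2  0.3]
 [-0.2  0. ]
 [ 0.1 -0.4]
 [-0.2  0.1]]
vial [225.87692308 197.12307692] 65 [ 0.5706 -0.1043  0.121 ]
vial [204.         200.88059701] 67 [ 0.5594 -0.0475  0.121 ]
vial [229.97058824 224.05882353] 68 [ 0.5003 -0.1175  0.121 ]
vial [207.87142857 227.84285714] 70 [ 0.4892 -0.0604  0.121 ]
vial mean [ 0.52984856 -0.08243496  0.121     ]
top hole 217.71599791558103 212.9197498697238 [ 7  7  7  7 40] [ 0.5301 -0.082   0.105 ]
scene hole 207.26813655761023 187.90469416785206 [ 5  5  8  5 31] [ 0.5278 -0.0822  0.105 ]
```

Run:
```python
from plant import robot
import numpy as np
pts={"rodhi":(.4788,-.2765,.29),"rod":(.4788,-.2765,.138),"pochi":(.5301,-.082,.29),"poclo":(.5301,-.082,.14),"long":(.4971,-.359,.145),"short":(.5608,-.2591,.105),"mid":(.5792,-.3409,.125)}
q=None
for yaw in(-.57,-.57-np.pi,-.57+np.pi,1.0,1.0-np.pi):
    print(yaw)
    for n,p in pts.items():
        j=robot.inverse_kinematics(p,[np.pi,0,yaw]);print(n,None if j is None else np.round(j,2))
```

```text
-0.57
rodhi [ 0.69  0.25 -0.29  1.75  0.08  1.15 -0.2 ]
rod [ 0.66  0.4  -0.27  1.92  0.14  0.84 -0.26]
pochi [ 0.47  0.24 -0.48  1.78  0.12  1.15 -0.61]
poclo [ 0.42  0.4  -0.44  1.95  0.22  0.84 -0.7 ]
long [ 0.73  0.48 -0.23  1.77  0.13  0.91 -0.13]
short [ 0.56  0.54 -0.26  1.79  0.18  0.84 -0.36]
mid [ 0.63  0.59 -0.23  1.64  0.16  0.93 -0.23]
-3.711592653589793
rodhi [ 1.31  0.46 -1.17  1.72  0.44  1.26  2.61]
rod [ 1.28  0.7  -1.18  1.89  0.74  1.08  2.37]
pochi [ 0.97  0.42 -1.17  1.76  0.41  1.24  2.26]
poclo [ 0.92  0.66 -1.18  1.92  0.71  1.05  2.  ]
long [-0.17  0.73  1.11  1.83 -0.74  1.08 -2.49]
short [ 1.12  0.86 -1.18  1.76  0.87  1.16  2.23]
mid [ 1.17  0.9  -1.18  1.61  0.88  1.25  2.39]
2.5715926535897933
rodhi [ 1.31  0.46 -1.17  1.72  0.44  1.26  2.61]
rod [ 1.28  0.7  -1.18  1.89  0.74  1.08  2.37]
pochi [ 0.97  0.42 -1.17  1.76  0.41  1.24  2.26]
poclo [ 0.92  0.66 -1.18  1.92  0.71  1.05  2.  ]
long [-0.17  0.73  1.11  1.83 -0.74  1.08 -2.49]
short [ 1.12  0.86 -1.18  1.76  0.87  1.16  2.23]
mid [ 1.17  0.9  -1.18  1.61  0.88  1.25  2.39]
1.0
rodhi [ 0.93  0.28 -0.59  1.74  0.17  1.17  1.29]
rod [ 0.89  0.45 -0.56  1.91  0.31  0.87  1.17]
pochi [ 0.63  0.27 -0.68  1.77  0.18  1.16  0.9 ]
poclo [ 0.59  0.44 -0.66  1.94  0.35  0.88  0.75]
long [ 0.95  0.53 -0.54  1.76  0.33  0.95  1.28]
short [ 0.76  0.59 -0.55  1.78  0.38  0.89  1.04]
mid [ 0.83  0.64 -0.54  1.63  0.38  0.98  1.17]
-2.141592653589793
rodhi [ 0.45  0.23 -0.    1.77  0.    1.15 -1.7 ]
rod [ 0.42  0.39  0.03  1.93 -0.02  0.82 -1.68]
pochi [ 0.26  0.21 -0.22  1.79  0.05  1.14 -2.12]
poclo [ 0.17  0.37 -0.12  1.96  0.06  0.82 -2.12]
long [ 0.5   0.46  0.08  1.79 -0.05  0.89 -1.54]
short [ 0.33  0.52  0.04  1.8  -0.03  0.82 -1.75]
mid [ 0.42  0.57  0.08  1.66 -0.05  0.92 -1.63]
```

Targets, with top-view pixels: depth rod (291,233), short (285,202), mid (317,195), long (324,226). Their head heights of 0.121, 0.141 and 0.161 m fit the description. The green one at (185,265), off the stand, is the look-alike. The enlarged crop confirms this. Next I grasp the rod.

Run:
```python
from plant import robot
import numpy as np,cv2,pickle
O=[np.pi,0,-.57]
robot.grip(.75)
robot.goto([.4788,-.2765,.27],O)
robot.move_straight([.4788,-.2765,.138],vel=.12,contact_N=12)
print(robot.sense()["tcp_pos"])
robot.grip(0,strength=40)
s=robot.sense();print(s["t"],s["tcp_pos"],s["opening"],s["wrist_force"])
robot.move_straight([.4788,-.2765,.29],vel=.12)
s=robot.sense();print(s["t"],s["tcp_pos"],s["opening"],s["wrist_force"])
for n in("scene","top"):
    f=robot.grab_frame(n);pickle.dump(f,open(f"pics/{n}1.pkl","wb"));cv2.imwrite(f"pics/{n}1.png",f["image"][:,:,::-1])
```

```text
[ 0.47936296 -0.27676482  0.1387586 ]
3.4833 [ 0.47912837 -0.27662093  0.13860024] 0.3373973152670519 [-0.70454665 -0.58049606  3.23494479]
4.9 [ 0.47830909 -0.27630493  0.28906945] 0.33814609907219884 [ 0.17691827  0.24060136 -0.82523937]
```

View pics/scene1.png

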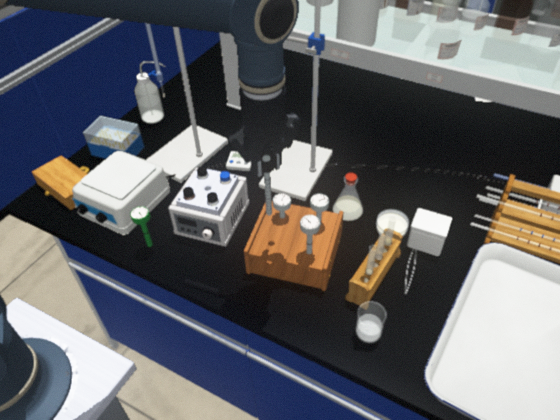

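View pics/top1.png

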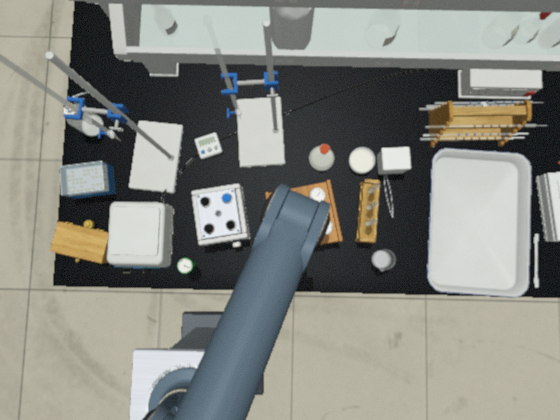

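Run:
```python
from plant import robot
import numpy as np,cv2,pickle
from h import *
robot.move_straight([.5301,-.082,.285],vel=.2)
robot.move_straight([.5301,-.082,.243],vel=.1)
s=robot.sense();print(s["t"],s["tcp_pos"],s["tcp_rot"])
f=robot.grab_frame("scene");pickle.dump(f,open("pics/scene2.pkl","wb"))
cv2.imwrite("pics/scene2.png",cv2.resize(f["image"][110:250,150:270,::-1],None,fx=4,fy=4,interpolation=cv2.INTER_CUBIC))
print(proj(f,[[.5301,-.082,.115],[.5301,-.082,.105],[.5301,-.082,.24]]))
```

```text
6.725 [ 0.53030383 -0.08236238  0.24316789] [-3.14140856e+00 -2.00314228e-04 -5.70631937e-01]
[[207.22129839 184.07408437]
 [207.782931   187.26198549]
 [199.5160163  140.50472969]]
```

View pics/scene2.png

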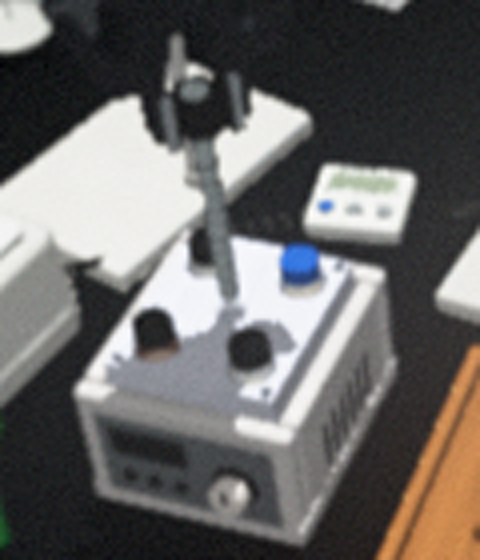

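Run:
```python
from plant import robot
import numpy as np
x,y=.5301,-.082
hit=robot.move_straight([x,y,.205],vel=.05,contact_N=5)
s=robot.sense();print(s["t"],hit,s["tcp_pos"],s["wrist_force"],s["torque"])
if not hit:
    hit=robot.move_straight([x,y,.125],vel=.04,contact_N=5)
    s=robot.sense();print(s["t"],hit,s["tcp_pos"],s["wrist_force"],s["torque"],s["opening"])
```

```text
7.6833 False [ 0.53035408 -0.08197353  0.20520496] [ 0.12940631 -0.07889253 -1.60522969] [-0.04936484  0.01872862  0.03261085]
8.525 True [ 0.53049899 -0.08190984  0.18344723] [ 0.64948146 -0.31408586  5.23029018] [0.00268755 0.06266628 0.01187657] 0.3394268587671878
```

Run:
```python
from plant import robot
import numpy as np,cv2,pickle
p=robot.sense()["tcp_pos"]
robot.sleep(.4)
hit=robot.move_straight([.5301,-.082,p[2]-.006],vel=.01,contact_N=6)
s=robot.sense();print(s["t"],hit,s["tcp_pos"],s["wrist_force"],s["opening"])
robot.sleep(.3)
f=robot.grab_frame("scene")
cv2.imwrite("pics/scene3.png",cv2.resize(f["image"][120:250,150:270,::-1],None,fx=4,fy=4,interpolation=cv2.INTER_CUBIC))
```

```text
9.1833 True [ 0.5306858  -0.08183765  0.18344844] [-0.23040662 -0.5766291   4.3531112 ] 0.338187117480259
```

View pics/scene3.png

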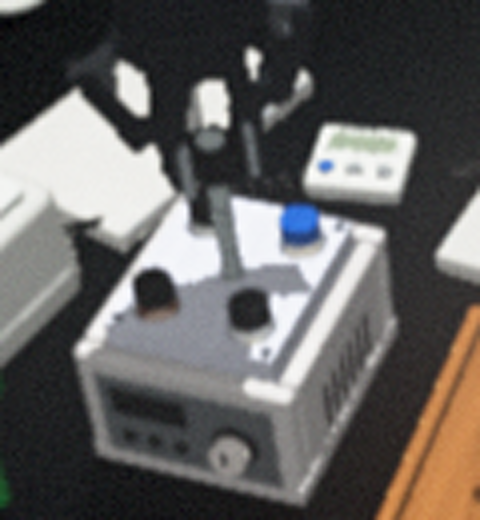

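Contact repeats at TCP z 0.1834. The tip sits 0.1286 m below the TCP (the grip was at z 0.1386 with the tip at 0.010), so it is at z 0.0548, which makes the depth 50 mm. The picture agrees: about 75 mm of rod shows above the block. The short thermometer is the one that suits. The rod goes back first.

Run:
```python
from plant import robot
import numpy as np
robot.move_straight([.5301,-.082,.29],vel=.12)
robot.move_straight([.4788,-.2765,.29],vel=.2)
c=np.array([.4788,-.2765])
robot.move_straight([*c,.212],vel=.1)
robot.sleep(.2)
s=robot.sense();print(s["t"],s["tcp_pos"])
e=np.array([.4791,-.2766])-s["tcp_pos"][:2];c=c+e
hit=robot.move_straight([*c,.141],vel=.04,contact_N=7)
s=robot.sense();print(s["t"],hit,s["tcp_pos"],s["wrist_force"],s["torque"])
```

```text
12.8667 [ 0.47913537 -0.27665009  0.21268418]
14.7917 False [ 0.47889963 -0.27653221  0.14124051] [ 0.07186986  0.0179744  -1.76277782] [ 0.01772112  0.00559904 -0.02371886]
```

Run:
```python
from plant import robot
import numpy as np,cv2,pickle
hit=robot.move_straight([.4788,-.2765,.136],vel=.02,contact_N=4)
s=robot.sense();print(s["t"],hit,s["tcp_pos"],s["wrist_force"])
robot.grip(.75)
robot.sleep(.3)
p=robot.sense()["tcp_pos"]
robot.move_straight([p[0],p[1],.24],vel=.1)
robot.goto([.5608,-.2591,.24],[np.pi,0,-.57])
for n in("scene",):
    f=robot.grab_frame(n);pickle.dump(f,open(f"pics/{n}4.pkl","wb"));cv2.imwrite(f"pics/{n}4.png",cv2.resize(f["image"][150:300,160:350,::-1],None,fx=4,fy=4,interpolation=cv2.INTER_CUBIC))
s=robot.sense();print(s["t"],s["tcp_pos"],s["opening"])
```

```text
15.0333 True [ 0.47933503 -0.27672798  0.13851339] [-0.40010067 -0.11347086  4.25726266]
17.425 [ 0.56026035 -0.2591119   0.23887866] 0.7512292969239543
```

View pics/scene4.png

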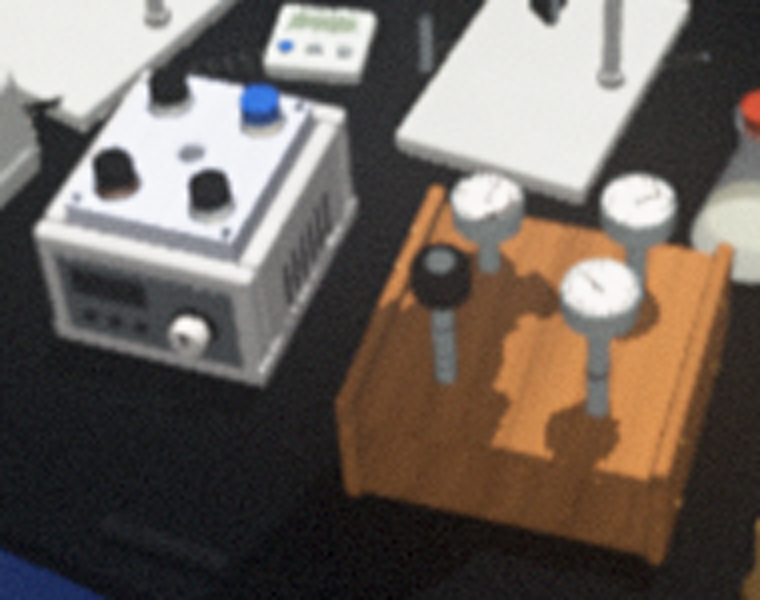

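The rod is back in its place at crop (440,275), at the same seating height, and the other things are unmoved. The short one at crop (488,205) stands lowest of the three heads. I take that one now.

Run:
```python
from plant import robot
import numpy as np,cv2,pickle
hit=robot.move_straight([.5608,-.2591,.105],vel=.1,contact_N=10)
s=robot.sense();print(hit,s["tcp_pos"])
robot.grip(0,strength=40)
s=robot.sense();print(s["t"],s["tcp_pos"],s["opening"],s["wrist_force"])
robot.move_straight([.5608,-.2591,.26],vel=.12)
s=robot.sense();print(s["t"],s["tcp_pos"],s["opening"],s["wrist_force"])
robot.move_straight([.5301,-.082,.26],vel=.2)
robot.move_straight([.5301,-.082,.215],vel=.1)
robot.sleep(.1)
s=robot.sense();print(s["t"],s["tcp_pos"])
f=robot.grab_frame("scene")
cv2.imwrite("pics/scene5.png",cv2.resize(f["image"][110:250,150:270,::-1],None,fx=4,fy=4,interpolation=cv2.INTER_CUBIC))
cv2.imwrite("pics/scene5f.png",f["image"][:,:,::-1])
```

```text
False [ 0.56129573 -0.25925298  0.10572763]
19.2667 [ 0.56116221 -0.25922358  0.10564907] 0.454968203188978 [-0.72375741  0.33475244  2.15814363]
20.7083 [ 0.56029217 -0.25895524  0.25901166] 0.4555331084550509 [ 0.02296436 -0.95883856 -1.10699281]
22.4583 [ 0.530745   -0.08213824  0.21578187]
```

View pics/scene5.png

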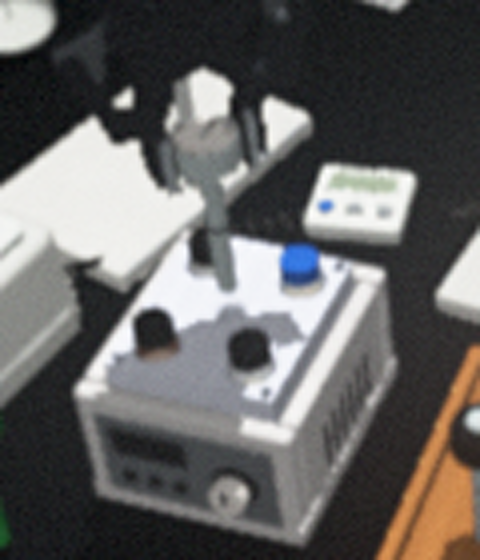

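View pics/scene5f.png

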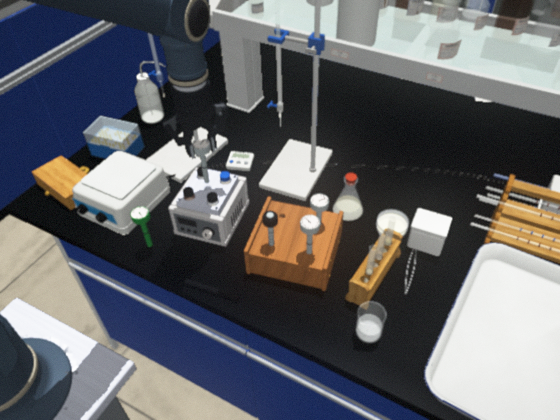

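Run:
```python
from plant import robot
import numpy as np
x,y=.5301,-.082
hit=robot.move_straight([x,y,.160],vel=.05,contact_N=5)
s=robot.sense();print(s["t"],hit,s["tcp_pos"],s["wrist_force"])
if not hit:
    hit=robot.move_straight([x,y,.146],vel=.02,contact_N=4)
    s=robot.sense();print(s["t"],hit,s["tcp_pos"],s["wrist_force"],"tip",s["tcp_pos"][2]-.0956)
```

```text
23.7583 False [ 0.53039923 -0.08201618  0.16036576] [-0.06399116  0.279376   -1.82990059]
24.275 True [ 0.53031315 -0.0819527   0.15052084] [-0.87458176  0.28589405  4.48187632] tip 0.054920839886225994
```

Run:
```python
from plant import robot
import numpy as np,cv2,pickle
robot.sleep(.2)
f=robot.grab_frame("scene")
cv2.imwrite("pics/scene6.png",cv2.resize(f["image"][110:250,150:270,::-1],None,fx=4,fy=4,interpolation=cv2.INTER_CUBIC))
```

```text
(no output)
```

View pics/scene6.png

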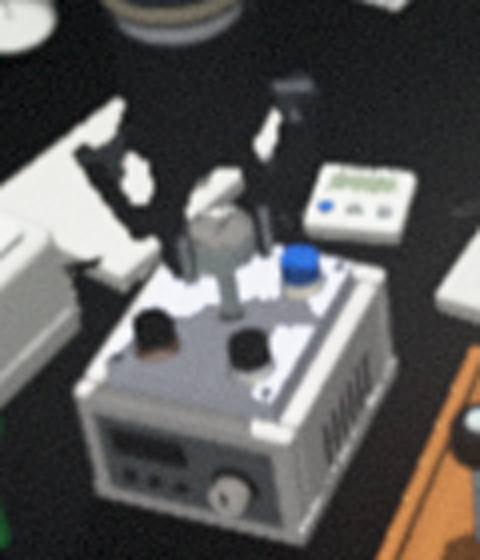

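The stem enters the pocket at crop (231,315) with the dark ring right at the face, so I release it and back off.

Run:
```python
from plant import robot
import numpy as np,cv2,pickle
from h import *
robot.grip(.75);robot.sleep(.2)
p=robot.sense()["tcp_pos"]
robot.move_straight([p[0],p[1],.27],vel=.1)
robot.move_straight([.45,-.45,.28],vel=.25)
for n in("scene","top"):
    f=robot.grab_frame(n);pickle.dump(f,open(f"pics/{n}7.pkl","wb"));cv2.imwrite(f"pics/{n}7.png",f["image"][:,:,::-1])
g=load("scene7")
cv2.imwrite("pics/scene7c.png",cv2.resize(g["image"][150:300,160:350,::-1],None,fx=4,fy=4,interpolation=cv2.INTER_CUBIC))
C=cloud(f)
for n,u,v,h in(("short",218,211,.166),("mid",317,195,.141),("rod",291,233,.160),("long",324,226,.161)):
    m=np.zeros(C.shape[:2],bool);w=15;m[v-w:v+w,u-w:u+w]=(abs(C[v-w:v+w,u-w:u+w,2]-h)<.012)
    q=C[m];print(n,len(q),np.round(np.median(q,0),4),np.round(q.mean(0),4))
s=robot.sense();print(s["t"],s["tcp_pos"],s["wrist_force"])
```

```text
short 205 [ 0.5335 -0.0861  0.1661] [ 0.5332 -0.0859  0.1658]
mid 189 [ 0.5785 -0.3408  0.1413] [ 0.5785 -0.3405  0.141 ]
rod 113 [ 0.4792 -0.2783  0.1568] [ 0.4798 -0.2775  0.157 ]
long 200 [ 0.4976 -0.3584  0.1613] [ 0.497  -0.3584  0.1614]
28.2 [ 0.45074116 -0.44864395  0.28020341] [0.10556517 0.07464672 1.07028952]
```

View pics/scene7c.png

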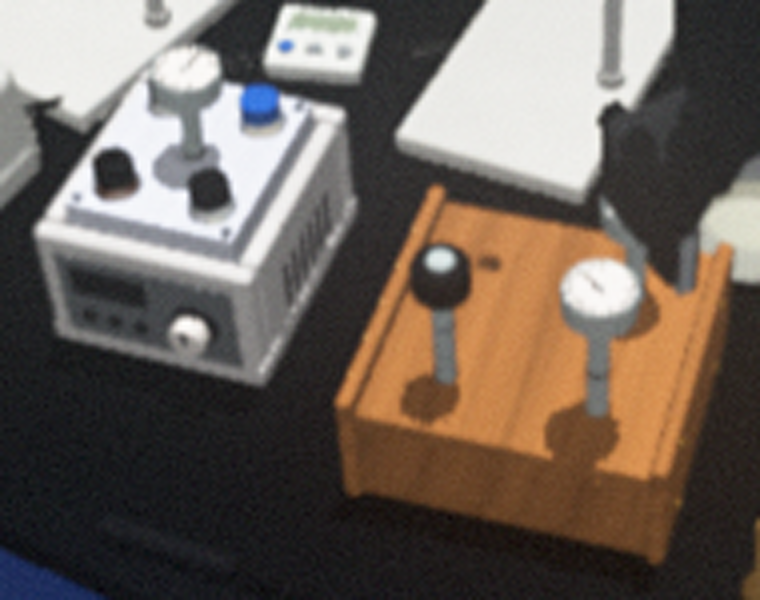

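View pics/top7.png

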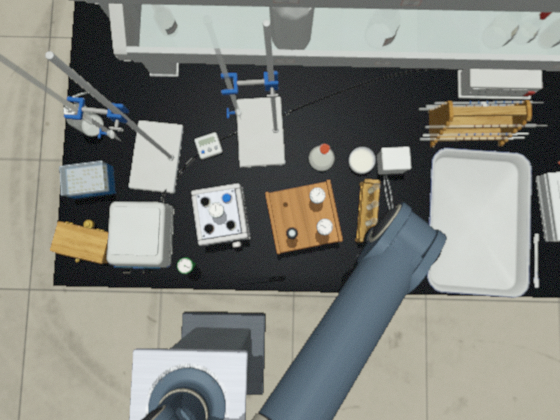

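View pics/scene7.png

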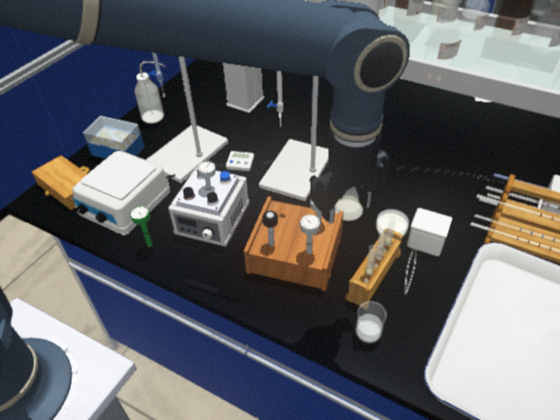

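The short thermometer (208,178), rod (270,220) and long thermometer (310,225) stand upright here. The beaker (370,322) and flask (350,205) also stand. The mid one is hidden by the gripper in this view, but the top view shows it in place.

```bash
python3 -c "
from plant import robot
robot.close_job();print(robot.sense()['t'])"
```

```text
the job is handed in; nothing more can be done
the job is handed in; nothing more can be done
```

The short thermometer is in the pocket and the depth rod is back in the stand. I handed the job in at about 28 s, and it reports no verdict.

- **Depth:** The rod stopped on the bottom at 50 mm, and a second press stopped at the same height. I rested it there, then put it back in its own place in the stand; it seated at its original height.
- **Fit:** The short thermometer (50 mm ring) touched bottom with its tip at z 0.0549 m. That puts the ring level with the block's 0.105 m face to within about 1 mm. I let go only after that.
- **Last checks:** The top of the dial head measured 0.166 m, as expected. The mid and long thermometers and the rod moved by about 1 mm or less. The flask and beaker are upright, and the arm is clear of everything.
- **One deviation:** After release the thermometer leans a little in the 16 mm pocket, with its head about 5 mm off the axis. The pocket's clearance limits the lean to about 0.08 rad, under the 0.12 rad allowed; I did not measure the angle itself.

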